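# Cycle three slide rails and reject the one that binds

### The job

Check the three small slide rails on the board. First run all three carriages out to the far end, away from the robot; then draw each one back towards the robot as far as it will go. Leave the two that come fully home in their lanes, and lay the one that binds half-way flat in the empty black tray, its carriage where it stuck; do not shift the jar.

Things in the scene. Friction and masses are not known exactly. Their poses are not given: they have to be found in the camera images.
- mid_a (a point): Centre of slide rail A, half-way up the bare rail (5 mm above its underside). The rail is loose, steel, 100 mm long (its x, pointing away from the robot in the lane), 24 mm wide (y), 10 mm high, 0.27 kg with its carriage. The three rails look exactly alike and lie in the three lanes of the board; which lies in which lane changes.
- fin_a (a point): Centre of the thumb fin of carriage A on rail A: an upright aluminium block 26 mm long (x), 12 mm across (y), 26 mm high (this point is half-way up); under it the dark carriage, 34 x 32 x 12 mm. This point is 33 mm above the rail's underside. Axes as the rail's. Pinch the fin across y, to slide the carriage or to lift rail and carriage together.
- slide_a (a joint): How far carriage A is drawn back along its rail's -x, m: 0 = out at the far end, 0.060 = fully home at the near end (a sound slide); solid stop at each end. Starts at 8 to 22 mm. One that binds runs out freely but stops dead about half-way back. Drags with about 1.2 N and stays where left; at value q the fin is at x = 0.030 - q from the rail's centre.
- mid_b (a point): Centre of slide rail B, half-way up the bare rail (5 mm above its underside). The rail is loose, steel, 100 mm long (its x, pointing away from the robot in the lane), 24 mm wide (y), 10 mm high, 0.27 kg with its carriage. The three rails look exactly alike and lie in the three lanes of the board; which lies in which lane changes.
- fin_b (a point): Centre of the thumb fin of carriage B on rail B: an upright aluminium block 26 mm long (x), 12 mm across (y), 26 mm high (this point is half-way up); under it the dark carriage, 34 x 32 x 12 mm. This point is 33 mm above the rail's underside. Axes as the rail's. Pinch the fin across y, to slide the carriage or to lift rail and carriage together.
- slide_b (a joint): How far carriage B is drawn back along its rail's -x, m: 0 = out at the far end, 0.060 = fully home at the near end (a sound slide); solid stop at each end. Starts at 8 to 22 mm. One that binds runs out freely but stops dead about half-way back. Drags with about 1.2 N and stays where left; at value q the fin is at x = 0.030 - q from the rail's centre.
- mid_c (a point): Centre of slide rail C, half-way up the bare rail (5 mm above its underside). The rail is loose, steel, 100 mm long (its x, pointing away from the robot in the lane), 24 mm wide (y), 10 mm high, 0.27 kg with its carriage. The three rails look exactly alike and lie in the three lanes of the board; which lies in which lane changes.
- fin_c (a point): Centre of the thumb fin of carriage C on rail C: an upright aluminium block 26 mm long (x), 12 mm across (y), 26 mm high (this point is half-way up); under it the dark carriage, 34 x 32 x 12 mm. This point is 33 mm above the rail's underside. Axes as the rail's. Pinch the fin across y, to slide the carriage or to lift rail and carriage together.
- slide_c (a joint): How far carriage C is drawn back along its rail's -x, m: 0 = out at the far end, 0.060 = fully home at the near end (a sound slide); solid stop at each end. Starts at 8 to 22 mm. One that binds runs out freely but stops dead about half-way back. Drags with about 1.2 N and stays where left; at value q the fin is at x = 0.030 - q from the rail's centre.
- board: Fixed aluminium checking board 130 (x) x 176 (y) mm, its top 12 mm above the desk; origin under its centre on the desk. Three lanes along its x, 56 mm apart in y (at -56, 0, +56 mm); a rail lies loosely in each between low side walls (6 mm high) and an 8 mm high end stop at both ends (2 mm play), and lifts straight out.
- tray_floor (a point): The reject tray: fixed black plastic tray, empty, open above, 71 mm (its x) x 128 mm (its y, the long way), 36 mm high. This point is the centre of its inner floor, 2 mm above the desk; the inside is 62 x 118 mm, so a rail fits in lying flat along the tray's y, either way round.
- flux_jar: Bystander: the only loose one, a small round jar with a dark lid, 44 mm across, 48 mm high, beyond the gap between board and tray; origin under its centre. Not to be moved.
There are look-alikes about, which are no part of the job. Leave any pink look-alike of the part that bears mid_b alone.

How it is judged:
On the way:
1. all three carriages are run out to the far end at the same time, within 4 mm, their rails still in their lanes (value of joint each of slide_a, slide_b, slide_c below 0.004 m and distance of each of mid_a, mid_b, mid_c from where it was at the start of the episode below 0.012 m), for 0.2 s.
At the end, for the whole second after the job is handed in: Two rails flat in their lanes (within 12 mm), carriages fully home (within 5 mm) and still; the binding one flat on the tray's floor, middle within 20 mm lengthways, 25 mm sideways of the tray's centre, its carriage still drawn back at least 26 mm (((x of mid_a in the frame of tray_floor between -0.025 and 0.025 m and y of mid_a in the frame of tray_floor between -0.02 and 0.02 m and z of mid_a in the frame of tray_floor below 0.01 m and angle between mid_a's own z axis and vertical below 0.12 rad and value of joint slide_a above 0.026 m and value of joint each of slide_b, slide_c above 0.055 m and distance of each of mid_b, mid_c from where it was at the start of the episode below 0.012 m and angle between each of mid_b, mid_c's own z axis and vertical below 0.08 rad) or (x of mid_b in the frame of tray_floor between -0.025 and 0.025 m and y of mid_b in the frame of tray_floor between -0.02 and 0.02 m and z of mid_b in the frame of tray_floor below 0.01 m and angle between mid_b's own z axis and vertical below 0.12 rad and value of joint slide_b above 0.026 m and value of joint each of slide_a, slide_c above 0.055 m and distance of each of mid_a, mid_c from where it was at the start of the episode below 0.012 m and angle between each of mid_a, mid_c's own z axis and vertical below 0.08 rad) or (x of mid_c in the frame of tray_floor between -0.025 and 0.025 m and y of mid_c in the frame of tray_floor between -0.02 and 0.02 m and z of mid_c in the frame of tray_floor below 0.01 m and angle between mid_c's own z axis and vertical below 0.12 rad and value of joint slide_c above 0.026 m and value of joint each of slide_a, slide_b above 0.055 m and distance of each of mid_a, mid_b from where it was at the start of the episode below 0.012 m and angle between each of mid_a, mid_b's own z axis and vertical below 0.08 rad)) and velocity of joint each of slide_a, slide_b, slide_c below 0.02 m/s); the robot touches nothing.
It fails at once if the jar is moved more than 40 mm (distance of flux_jar from where it was at the start of the episode above 0.04 m).
It also fails if it takes over 72 s, if anything falls off the work surface, if the arm or the gripper's body presses on something with over 40 N, if the wrist force passes 120 N, or if a joint passes its speed limit or range.

### The arm

A 6-joint arm with a two-finger parallel gripper is mounted at the origin on a cart in front of the work surface, level with it; the furniture and walls round the work are solid. World frame = base frame: x ahead of the robot, y to its left, z up, the work surface at z = 0. Lengths are in m, angles in rad, forces in N, time in s.
With the tool pointing down it reaches from about 0.225 to 0.725 m from the base axis. Payload 3.1 kg.
Tool frame: the origin (TCP) lies midway between the tips of the shut fingers; the grasp point (between the pads) lies 19 mm behind it (arm.grip_point_offset is the distance from the TCP to the grasp point, in m); z points along the fingers, y is the line along which they close (so a half turn about z gives the same grasp; the last joint's range is limited). The gripper opens to 85 mm and grips with 20 to 120 N. Pads are 22 mm wide; open, the fingers measure 114 mm over their backs; the gripper's body (76 mm by 85 mm) begins 54 mm behind the grasp point. The pads swing forward as they close: fully open they stand 13 mm farther back than shut.
Start: joints at [1.1, 0.048, 0.099, 1.622, 0, 1.443], TCP at [0.176, 0.494, 0.231] pointing down, gripper open.
Joint ranges: [-2.91, 2.91], [-0.99, 1.94], [-1.21, 1.42], [-2.12, 2.29], [-1.49, 1.47], [-3.14, 3.14]. Speed limits (rad/s): [2.79, 2.79, 3.14, 3.14, 3.14, 3.14].

### API

Orientations are given as a rotation vector (axis times angle).
In Python, from workcell import monitor, imaging, workorder, arm gives the robot as it stands.
- The arm moves only by the tool carry_out, never from a script. Its argument "series" is a list of rows, each a list of 7 numbers: the shift along the tool's x, y, z in mm, then the turn, a rotation vector about the tool's x, y, z in rad, then the opening, from -1 (shut) to 1 (fully open), so that 0 is half open. A call has 1 to 12 rows; each row shifts and turns the commanded pose from where the row before left it, along the tool's axes as they then stand; what a row does not reach is not made up. A row lasts 1/10 s, in which the tool goes at most 50 mm and 8.59 degrees, less where a joint would pass 70% of its speed; a pose out of reach is approached as far as the arm can. A call is refused whole if a number of a shift passes 50 or a number of a turn 0.15, either way. A call with a gripper value outside its range is refused whole. The fingers move at their own pace and stop on an object; "force" is the grip in N (left out, the last holds). Time passes only in rows, so rows that do not move let the fingers close. It gives the time, the measured TCP pose, the force, the opening and the grip force at its end, in the units of the state.
- monitor.read_state(): the state, without advancing time (a new reading comes with each control period).
- imaging.read_camera(name): name is "scene" or "top" or "wrist"; returns the picture (480x640x3 uint8, red, green, blue); there is no depth.
- imaging.camera_params(name): a dict with "camera_matrix" (3x3 intrinsics, pixels), "view" (4x4, takes a point from world to camera coordinates); the wrist camera has in their place "mount" (4x4, takes a point from camera to tool coordinates, whose origin is the TCP and whose axes are the flange's). Camera axes: x right, y up, looking along -z (the intrinsics and any distortion apply to the point x, -y, -z); pixel columns grow to the right and rows downward; lengths in m; the calibration is good to about 2 mm. The wrist camera is an equidistant fisheye: a pixel r from the principal point sees the ray r / f radians off the axis. A picture is of the moment at which its call begins: read the wrist's pose just before it. camera_params takes no time and is no camera call.
- workorder.hand_in(): hands the job in; it is judged then, once.
The state is a dict: "t": time; "qpos": joint angles; "dq": joint speeds; "joint_torque": joint torques, N m; "position": TCP position; "tool_rot": TCP orientation; "force": force on the tool from outside, world axes, zero at the start; "wrist_torque": the same for the moment, N m; "grip_width": finger opening in m; "grip_force": force on a finger pad.
Only numpy, scipy, OpenCV 4.12 (cv2) and the standard library are available. Lean on these libraries where they do the work, as an engineer would, in place of code of your own. Each camera call takes 0.05 s, during which the arm holds its last target. There are 200 camera calls.

## Working session

There is one attempt and no reset: what is moved stays moved. The work goes in short steps, Python scripts to look and compute and a tool call to move; the robot and the scene stay as the last step left them, time stands still between calls to the robot, and variables do not carry over. Pictures are saved under pics/ and viewed, at most 10 in all, crops included, and the job is handed in when it is done.

Besides the shell and the picture viewer there is one more tool, called after "Call:" by a JSON object that holds its "method" and its "body", one argument or row to a line. carry_out: Moves the arm, as the interface text tells. Its arguments: {"type":"object","properties":{"series":{"type":"array","items":{"type":"array","items":{"type":"number"}}},"force":{"type":"number"}},"required":["series"]}

```bash
mkdir -p pics
python3 - <<'E'
from workcell import monitor, imaging, arm
import cv2,numpy as np
print(monitor.read_state())
for n in("top","scene"):
    cv2.imwrite(f"pics/{n}0.png",imaging.read_camera(n)[:,:,::-1])
for n in("top","scene","wrist"): print(n,imaging.camera_params(n))
print(arm.grip_point_offset)
E
```

```text
{'t': 0.0, 'qpos': array([1.10020482e+00, 4.87512220e-02, 9.75741765e-02, 1.62204522e+00,
       3.61447427e-05, 1.44301147e+00]), 'dq': array([-0.00063812, -0.00219533, -0.00063297, -0.00092832, -0.00029349,
       -0.00151185]), 'joint_torque': array([ 2.15018889e-05, -3.38780594e+01,  3.20015717e+01,  2.03165563e-02,
       -1.39652834e-04, -1.31357538e-07]), 'position': array([0.17617183, 0.4938833 , 0.23010511]), 'tool_rot': array([-0.53571848, -3.09481629,  0.00362377]), 'force': array([ 0.7531335 ,  0.52923652, -0.01109799]), 'wrist_torque': array([ 0.00699107,  0.01301347, -0.00079139]), 'grip_force': 0.0, 'grip_width': 0.08561376169755114}
top {'camera_matrix': array([[597.19037408,   0.        , 312.42470865],
       [  0.        , 597.19037408, 242.63630506],
       [  0.        ,   0.        ,   1.        ]]), 'view': array([[-0.0105053 , -0.99992032, -0.00699938,  0.30943976],
       [ 0.9959337 , -0.01108924,  0.08940407, -0.52728891],
       [-0.08947456, -0.0060317 ,  0.99597084, -1.3663683 ],
       [ 0.        ,  0.        ,  0.        ,  1.        ]])}
scene {'came
[... 257 characters left out ...]
-0.28325758,  0.87844824, -0.15252432],
       [-0.73752162,  0.47786892,  0.47718252, -0.85863043],
       [ 0.        ,  0.        ,  0.        ,  1.        ]])}
wrist {'camera_matrix': array([[371.64829954,   0.        , 317.74967726],
       [  0.        , 371.64829954, 237.39754297],
       [  0.        ,   0.        ,   1.        ]]), 'mount': array([[ 1.51822734e-03,  9.49671648e-01,  3.13243444e-01,
         8.03370453e-02],
       [ 9.99998118e-01, -1.82017848e-03,  6.71514172e-04,
        -5.21679646e-04],
       [ 1.20787695e-03,  3.13241835e-01, -9.49672624e-01,
        -1.41773031e-01],
       [ 0.00000000e+00,  0.00000000e+00,  0.00000000e+00,
         1.00000000e+00]])}
0.0187
```

View pics/top0.png

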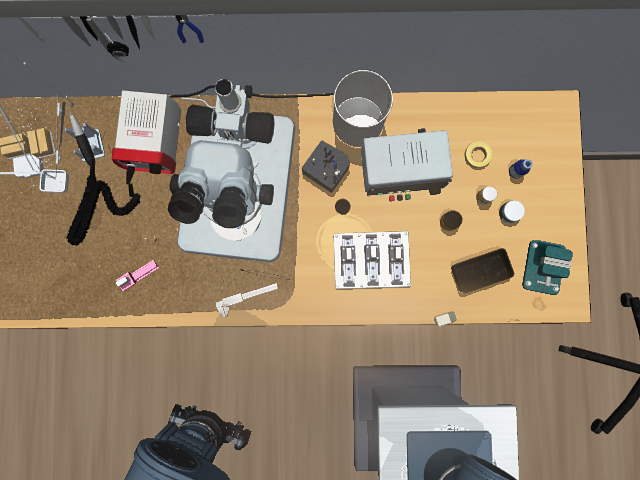

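View pics/scene0.png

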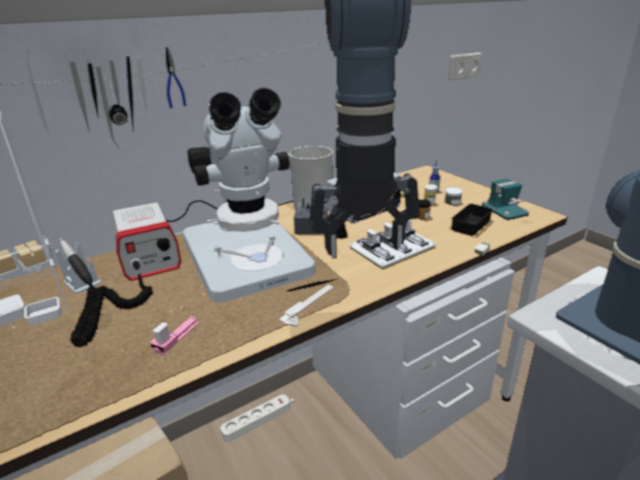

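Top view: the board is at about (334-410, 233-289) with three rails, the tray at (452-513, 250-293) and the jar at about (451,220). The pink look-alike is far off to the left. Next I'll zoom in on the board and tray.

```bash
cat > h.py <<'E'
from workcell import monitor, imaging
import numpy as np, cv2
from scipy.spatial.transform import Rotation as R
def topray(n,u,v,z):
    p=imaging.camera_params(n);K=p["camera_matrix"];V=p["view"];Rv=V[:3,:3];c=-Rv.T@V[:3,3]
    d=np.linalg.inv(K)@np.array([u,v,1.]);d=Rv.T@(d*[1,-1,-1]);return c+d*(z-c[2])/d[2]
def wray(s,u,v,z):
    p=imaging.camera_params("wrist");K=p["camera_matrix"];M=p["mount"]
    a=np.array([u-K[0,2],v-K[1,2]])/K[0,0];r=np.hypot(*a)
    d=np.array([np.sin(r)*a[0]/r,-np.sin(r)*a[1]/r,-np.cos(r)])
    Rt=R.from_rotvec(s["tool_rot"]).as_matrix()
    c=s["position"]+Rt@M[:3,3];d=Rt@M[:3,:3]@d;return c+d*(z-c[2])/d[2]
E
python3 - <<'E'
from h import *
im=cv2.imread("pics/top0.png")[205:310,325:525]
cv2.imwrite("pics/c0.png",cv2.resize(im,None,fx=4,fy=4,interpolation=cv2.INTER_CUBIC))
for uv in [(334,233),(410,233),(410,289),(334,289)]: print(topray("top",*uv,.012))
E
```

```text
[0.55395105 0.25277837 0.012     ]
[0.55194143 0.07412237 0.012     ]
[0.42067469 0.07741741 0.012     ]
[0.42255096 0.25458328 0.012     ]
```

View pics/c0.png

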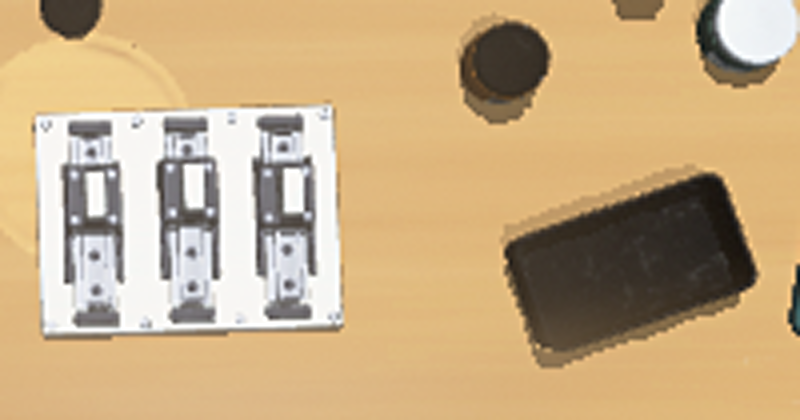

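The crop shows the board's corners at (37,115), (333,105), (343,326) and (42,337). The fin tops are near (95,195), (194,190) and (293,192). The tray rim's corners are near (507,245), (712,173), (757,275) and (548,350).

Run:
```python
from h import *
f=lambda u,v,z:topray("top",325+(u+.5)/4-.5,205+(v+.5)/4-.5,z)[:2]
B=np.array([f(*p,.012) for p in[(37,115),(333,105),(343,326),(42,337)]]);print(B,B.mean(0))
for a,b in((3,0),(2,1)): d=B[a]-B[b];print("yaw x",np.arctan2(*(-d)[::-1]))
for a,b in((0,1),(3,2)): d=B[a]-B[b];print("yaw y",np.arctan2(-d[0],d[1]))
print([f(*p,.058) for p in[(95,195),(194,190),(293,192)]])
T=np.array([f(*p,.036) for p in[(507,245),(712,173),(757,275),(548,350)]]);print(T,T.mean(0))
for a,b in((0,1),(3,2)): d=T[a]-T[b];print("tray y yaw",np.arctan2(-d[0],d[1]))
print("jar",f(510,58,.048))
s=monitor.read_state();Rt=R.from_rotvec(s["tool_rot"]).as_matrix();print(Rt)
# move target
yaw=0.0
```

```text
[[0.55306708 0.25308465]
 [0.55702236 0.0789888 ]
 [0.42735114 0.07637581]
 [0.42281401 0.25195442]] [0.49006365 0.16510092]
yaw x 0.008676988856332328
yaw x 0.020148150560514153
yaw y 0.022715103078970674
yaw y 0.025835272012207297
[array([0.50224642, 0.22221273]), array([0.50447081, 0.16604732]), array([0.50271601, 0.10998617])]
[[ 0.47240713 -0.01516467]
 [ 0.51259848 -0.13431509]
 [ 0.45364064 -0.15778358]
 [ 0.41204335 -0.03671086]] [ 0.4626724  -0.08599355]
tray y yaw 0.32533076067383493
tray y yaw 0.33093755341078707
jar [ 0.57910535 -0.01752778]
[[-9.41830740e-01  3.36086229e-01 -9.50407912e-04]
 [ 3.36087479e-01  9.41828827e-01 -1.91484602e-03]
 [ 2.51568193e-04 -2.12288104e-03 -9.99997715e-01]]
```

Call:
{"method": "carry_out", "body": {
  "series": [
    [-38, -20, 2, 0, 0, 0, -0.1],
    [-38, -20, 2, 0, 0, 0, -0.1],
    [-38, -20, 2, 0, 0, 0, -0.1],
    [-38, -20, 2, 0, 0, 0, -0.1],
    [-38, -20, 2, 0, 0, 0, -0.1],
    [-38, -20, 2, 0, 0, 0, -0.1],
    [-38, -20, 2, 0, 0, 0, -0.1],
    [-38, -20, 2, 0, 0, 0, -0.1],
    [-38, -20, 2, 0, 0, 0, -0.1],
    [-38, -20, 2, 0, 0, 0, -0.1],
    [0, 0, 0, 0, 0, -0.145, -0.1],
    [0, 0, 0, 0, 0, -0.145, -0.1]
  ],
  "force": 20
}}

```text
t: 1.3
position: [0.4676, 0.1768, 0.2102]
tool_rot: [-0.079, -3.139, 0.001]
force: [0.8, -1.9, 0.2]
grip_width: 0.0384
grip_force: 0.0
```

Call:
{"method": "carry_out", "body": {
  "series": [
    [0, 0, 0, 0, 0, -0.073, -0.1],
    [0, 0, 0, 0, 0, 0, -0.1],
    [0, 0, 0, 0, 0, 0, -0.1]
  ]
}}

```text
t: 1.6
position: [0.4669, 0.1783, 0.2109]
tool_rot: [0.029, -3.141, 0.0]
force: [0.6, 0.8, 0.6]
grip_width: 0.0378
grip_force: 0.0
```

Run:
```python
from h import *
s=monitor.read_state();im=imaging.read_camera("wrist")[:,:,::-1];cv2.imwrite("pics/w0.png",im);np.save("s0.npy",np.r_[s["position"],s["tool_rot"]])
print(s["t"],s["position"],s["grip_width"]);print(R.from_rotvec(s["tool_rot"]).as_matrix(),s["qpos"])
```

```text
1.6 [0.4668724  0.17830278 0.21087874] 0.037799723613332226
[[-9.99826707e-01 -1.85956328e-02 -8.71332349e-04]
 [-1.85954376e-02  9.99827063e-01 -2.31669123e-04]
 [ 8.75489697e-04 -2.15426170e-04 -9.99999594e-01]] [ 2.30564045e-01 -2.06068022e-02 -1.07592558e-02  1.58154509e+00
 -2.64159253e-05  2.11967446e-01]
```

View pics/w0.png

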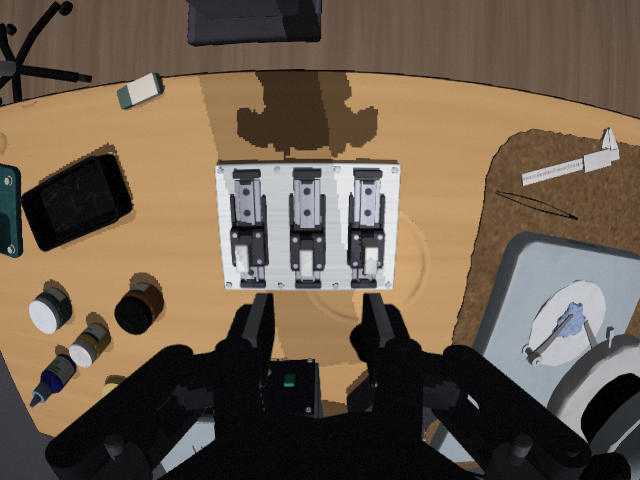

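Wrist view: the board's corners are about (217,162), (399,161), (392,289) and (225,289). The fins are near (242,258), (307,262) and (370,261). A zoom comes next.

Run:
```python
import cv2
im=cv2.imread("pics/w0.png")[150:300,210:410]
cv2.imwrite("pics/w0c.png",cv2.resize(im,None,fx=4,fy=4,interpolation=cv2.INTER_CUBIC))
```

```text
(no output)
```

View pics/w0c.png

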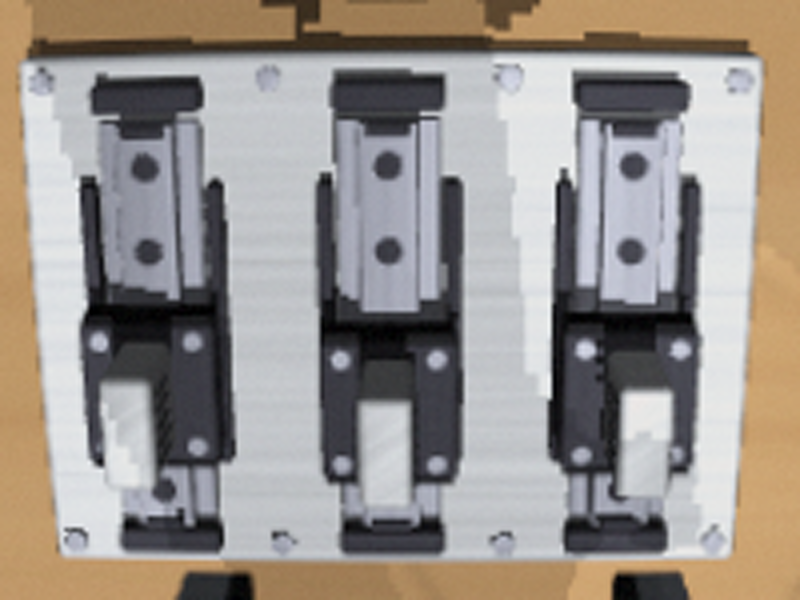

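The zoom shows the fin tops centred at (130,435), (384,452) and (645,441), and the board's corners at (22,58), (763,58), (732,557) and (62,557).

Run:
```python
from h import *
a=np.load("s0.npy");s=dict(position=a[:3],tool_rot=a[3:])
f=lambda u,v,z:wray(s,210+(u+.5)/4-.5,150+(v+.5)/4-.5,z)[:2]
B=np.array([f(*p,.012) for p in[(22,58),(763,58),(732,557),(62,557)]]);print(B,B.mean(0))
c=B.mean(0)
for p in[(130,435),(384,452),(645,441)]: print("fin",f(*p,.058))
print("rows", [f(384,v,.058)[0] for v in (400,505)])
for p in[(147,97),(387,93),(632,96)]:print("nearstop",f(*p,.02))
for p in[(172,535),(392,538),(615,535)]:print("farstop",f(*p,.02))
```

```text
[[0.4278115  0.08013017]
 [0.42493203 0.25365571]
 [0.55270987 0.2565185 ]
 [0.55674186 0.08284528]] [0.49054881 0.16828741]
fin [0.50367387 0.11293705]
fin [0.50618798 0.1679518 ]
fin [0.50263779 0.22387132]
rows [np.float64(0.4943418221058605), np.float64(0.5186134848777407)]
nearstop [0.43614495 0.11179811]
nearstop [0.43482081 0.16660168]
nearstop [0.4340504  0.22200078]
farstop [0.54538685 0.1140319 ]
farstop [0.54456379 0.16904118]
farstop [0.54284009 0.22431314]
```

Call:
{"method": "carry_out", "body": {
  "series": [
    [-17.5, -34, 0, 0, 0, 0, -0.1],
    [-17.5, -34, 0, 0, 0, 0, -0.1],
    [0, 0, 40, 0, 0, 0, -0.1],
    [0, 0, 40, 0, 0, 0, -0.1],
    [0, 0, 40, 0, 0, 0, -0.1],
    [0, 0, 35, 0, 0, 0, -0.1],
    [0, 0, 20, 0, 0, 0, -0.1],
    [0, 0, 0, 0, 0, 0, -0.1],
    [0, 0, 0, 0, 0, 0, -0.1]
  ]
}}

```text
t: 2.55
position: [0.5033, 0.1112, 0.0365]
tool_rot: [0.031, -3.141, 0.0]
force: [0.2, 0.2, 0.7]
grip_width: 0.0384
grip_force: 0.0
```

Call:
{"method": "carry_out", "body": {
  "series": [
    [0, 0, 0, 0, 0, 0, -1],
    [0, 0, 0, 0, 0, 0, -1],
    [0, 0, 0, 0, 0, 0, -1],
    [0, 0, 0, 0, 0, 0, -1],
    [0, 0, 0, 0, 0, 0, -1]
  ],
  "force": 20
}}

```text
t: 3.05
position: [0.5054, 0.1116, 0.0385]
tool_rot: [-0.032, 3.137, 0.002]
force: [-0.2, 1.4, 6.1]
grip_width: 0.0114
grip_force: 25.2
```

Call:
{"method": "carry_out", "body": {
  "series": [
    [0, 0, -2, 0, 0, 0, -1],
    [-4, 0, 0, 0, 0, 0, -1],
    [-4, 0, 0, 0, 0, 0, -1],
    [-4, 0, 0, 0, 0, 0, -1],
    [0, 0, 0, 0, 0, 0, -1],
    [0, 0, 0, 0, 0, 0, -1]
  ]
}}

```text
t: 3.65
position: [0.5165, 0.1117, 0.0386]
tool_rot: [-0.032, 3.14, 0.001]
force: [0.6, 3.1, 1.8]
grip_width: 0.0114
grip_force: 24.7
```

Call:
{"method": "carry_out", "body": {
  "series": [
    [-3, 0, 0, 0, 0, 0, -1],
    [0, 0, 0, 0, 0, 0, -1],
    [0, 0, 0, 0, 0, 0, -1]
  ]
}}

```text
t: 3.95
position: [0.5189, 0.1117, 0.0386]
tool_rot: [-0.032, 3.141, 0.001]
force: [-0.8, 4.3, 4.2]
grip_width: 0.0116
grip_force: 25.0
```

Call:
{"method": "carry_out", "body": {
  "series": [
    [-2, 0, 0, 0, 0, 0, -1],
    [0, 0, 0, 0, 0, 0, -1],
    [0, 0, 0, 0, 0, 0, -1]
  ]
}}

```text
t: 4.25
position: [0.5207, 0.1117, 0.0385]
tool_rot: [-0.032, 3.141, 0.001]
force: [-0.7, 4.7, 4.9]
grip_width: 0.0117
grip_force: 25.1
```

Call:
{"method": "carry_out", "body": {
  "series": [
    [-2, 0, 0, 0, 0, 0, -1],
    [0, 0, 0, 0, 0, 0, -1],
    [0, 0, 0, 0, 0, 0, -1]
  ]
}}

```text
t: 4.55
position: [0.5224, 0.1118, 0.0385]
tool_rot: [0.032, -3.141, -0.001]
force: [-2.3, 4.7, 5.4]
grip_width: 0.0115
grip_force: 25.2
```

Call:
{"method": "carry_out", "body": {
  "series": [
    [-2, 0, 0, 0, 0, 0, -1],
    [0, 0, 0, 0, 0, 0, -1],
    [0, 0, 0, 0, 0, 0, -1]
  ]
}}

```text
t: 4.85
position: [0.5226, 0.1118, 0.0385]
tool_rot: [0.032, -3.138, -0.001]
force: [-5.2, 5.0, 9.1]
grip_width: 0.0114
grip_force: 25.6
```

Call:
{"method": "carry_out", "body": {
  "series": [
    [-2, 0, 0, 0, 0, 0, -1],
    [0, 0, 0, 0, 0, 0, -1],
    [0, 0, 0, 0, 0, 0, -1]
  ]
}}

```text
t: 5.15
position: [0.523, 0.1118, 0.0385]
tool_rot: [0.032, -3.134, -0.0]
force: [-8.3, 4.0, 12.0]
grip_width: 0.0115
grip_force: 26.1
```

Call:
{"method": "carry_out", "body": {
  "series": [
    [3, 0, -1, 0, 0, 0, -1],
    [0, 0, 0, 0, 0, 0, -0.1],
    [0, 0, 0, 0, 0, 0, -0.1],
    [0, 0, 0, 0, 0, 0, -0.1],
    [0, 0, -35, 0, 0, 0, -0.1],
    [0, 0, 0, 0, 0, 0, -0.1],
    [0, 0, 0, 0, 0, 0, -0.1]
  ]
}}

```text
t: 5.85
position: [0.5248, 0.1111, 0.0753]
tool_rot: [-0.031, 3.139, -0.001]
force: [0.4, 0.7, 0.4]
grip_width: 0.0386
grip_force: 0.0
```

Call:
{"method": "carry_out", "body": {
  "series": [
    [9, 28, 0, 0, 0, 0, -0.1],
    [9, 28, 0, 0, 0, 0, -0.1],
    [0, 0, 0, 0, 0, 0, -0.1],
    [0, 0, 25, 0, 0, 0, -0.1],
    [0, 0, 10, 0, 0, 0, -0.1],
    [0, 0, 0, 0, 0, 0, -0.1],
    [0, 0, 0, 0, 0, 0, -1],
    [0, 0, 0, 0, 0, 0, -1],
    [0, 0, 0, 0, 0, 0, -1],
    [0, 0, 0, 0, 0, 0, -1],
    [0, 0, 0, 0, 0, 0, -1]
  ]
}}

```text
t: 6.95
position: [0.5049, 0.1673, 0.0398]
tool_rot: [-0.032, 3.14, 0.001]
force: [1.2, 1.3, -0.4]
grip_width: 0.0116
grip_force: 24.1
```

Call:
{"method": "carry_out", "body": {
  "series": [
    [-4, 0, 0, 0, 0, 0, -1],
    [-4, 0, 0, 0, 0, 0, -1],
    [-4, 0, 0, 0, 0, 0, -1],
    [0, 0, 0, 0, 0, 0, -1],
    [0, 0, 0, 0, 0, 0, -1]
  ]
}}

```text
t: 7.45
position: [0.5176, 0.1676, 0.0398]
tool_rot: [-0.032, 3.139, 0.001]
force: [0.3, 1.5, 0.3]
grip_width: 0.0111
grip_force: 24.4
```

Call:
{"method": "carry_out", "body": {
  "series": [
    [-2, 0, 0, 0, 0, 0, -1],
    [-2, 0, 0, 0, 0, 0, -1],
    [0, 0, 0, 0, 0, 0, -1],
    [0, 0, 0, 0, 0, 0, -1]
  ]
}}

```text
t: 7.85
position: [0.5192, 0.1677, 0.0397]
tool_rot: [0.032, -3.139, -0.001]
force: [-3.9, 2.7, 6.3]
grip_width: 0.0115
grip_force: 24.8
```

Call:
{"method": "carry_out", "body": {
  "series": [
    [-2, 0, 0, 0, 0, 0, -1],
    [0, 0, 0, 0, 0, 0, -1],
    [0, 0, 0, 0, 0, 0, -1]
  ]
}}

```text
t: 8.15
position: [0.5204, 0.1677, 0.0397]
tool_rot: [0.032, -3.137, -0.001]
force: [-5.1, 2.2, 6.1]
grip_width: 0.0118
grip_force: 25.1
```

Call:
{"method": "carry_out", "body": {
  "series": [
    [-2, 0, 0, 0, 0, 0, -1],
    [0, 0, 0, 0, 0, 0, -1],
    [0, 0, 0, 0, 0, 0, -1]
  ]
}}

```text
t: 8.45
position: [0.5214, 0.1678, 0.0397]
tool_rot: [0.033, -3.135, -0.001]
force: [-8.0, 2.3, 8.9]
grip_width: 0.0112
grip_force: 25.3
```

Call:
{"method": "carry_out", "body": {
  "series": [
    [-2, 0, 0, 0, 0, 0, -1],
    [0, 0, 0, 0, 0, 0, -1],
    [0, 0, 0, 0, 0, 0, -1]
  ]
}}

```text
t: 8.75
position: [0.5216, 0.1678, 0.0397]
tool_rot: [0.033, -3.132, -0.001]
force: [-12.0, 1.1, 12.2]
grip_width: 0.0114
grip_force: 25.7
```

Call:
{"method": "carry_out", "body": {
  "series": [
    [3, 0, 0, 0, 0, 0, -1],
    [0, 0, 0, 0, 0, 0, -0.1],
    [0, 0, 0, 0, 0, 0, -0.1],
    [0, 0, 0, 0, 0, 0, -0.1],
    [0, 0, -35, 0, 0, 0, -0.1],
    [0, 0, 0, 0, 0, 0, -0.1],
    [9, 28, 0, 0, 0, 0, -0.1],
    [10, 28, 0, 0, 0, 0, -0.1],
    [0, 0, 0, 0, 0, 0, -0.1],
    [0, 0, 20, 0, 0, 0, -0.1],
    [0, 0, 0, 0, 0, 0, -0.1]
  ]
}}

```text
t: 9.85
position: [0.5015, 0.2221, 0.0514]
tool_rot: [0.032, -3.137, 0.003]
force: [-0.6, 0.6, 0.4]
grip_width: 0.0387
grip_force: 0.0
```

Call:
{"method": "carry_out", "body": {
  "series": [
    [0, 0, 15, 0, 0, 0, -0.1],
    [0, 0, 0, 0, 0, 0, -0.1],
    [0, 0, 0, 0, 0, 0, -1],
    [0, 0, 0, 0, 0, 0, -1],
    [0, 0, 0, 0, 0, 0, -1],
    [0, 0, 0, 0, 0, 0, -1],
    [0, 0, 0, 0, 0, 0, -1]
  ]
}}

```text
t: 10.55
position: [0.5036, 0.2233, 0.0396]
tool_rot: [-0.032, 3.141, 0.001]
force: [0.6, 1.8, -0.9]
grip_width: 0.0115
grip_force: 24.2
```

Call:
{"method": "carry_out", "body": {
  "series": [
    [-4, 0, 0, 0, 0, 0, -1],
    [-4, 0, 0, 0, 0, 0, -1],
    [-4, 0, 0, 0, 0, 0, -1],
    [0, 0, 0, 0, 0, 0, -1],
    [0, 0, 0, 0, 0, 0, -1]
  ]
}}

```text
t: 11.05
position: [0.5163, 0.2236, 0.0396]
tool_rot: [-0.032, 3.14, 0.001]
force: [0.6, 2.1, -0.2]
grip_width: 0.0113
grip_force: 24.4
```

Call:
{"method": "carry_out", "body": {
  "series": [
    [-2, 0, 0, 0, 0, 0, -1],
    [-2, 0, 0, 0, 0, 0, -1],
    [0, 0, 0, 0, 0, 0, -1],
    [0, 0, 0, 0, 0, 0, -1]
  ]
}}

```text
t: 11.45
position: [0.5195, 0.2236, 0.0395]
tool_rot: [-0.032, 3.141, 0.001]
force: [-0.8, 1.7, 0.2]
grip_width: 0.0115
grip_force: 24.7
```

Call:
{"method": "carry_out", "body": {
  "series": [
    [-2, 0, 0, 0, 0, 0, -1],
    [0, 0, 0, 0, 0, 0, -1],
    [0, 0, 0, 0, 0, 0, -1]
  ]
}}

```text
t: 11.75
position: [0.5204, 0.2236, 0.0395]
tool_rot: [0.032, -3.14, -0.0]
force: [-4.2, 2.3, 5.8]
grip_width: 0.0113
grip_force: 25.1
```

Call:
{"method": "carry_out", "body": {
  "series": [
    [-2, 0, 0, 0, 0, 0, -1],
    [0, 0, 0, 0, 0, 0, -1],
    [0, 0, 0, 0, 0, 0, -1]
  ]
}}

```text
t: 12.05
position: [0.5222, 0.2237, 0.0395]
tool_rot: [0.032, -3.139, -0.0]
force: [-5.2, 2.7, 5.4]
grip_width: 0.0115
grip_force: 25.2
```

Call:
{"method": "carry_out", "body": {
  "series": [
    [-2, 0, 0, 0, 0, 0, -1],
    [0, 0, 0, 0, 0, 0, -1],
    [0, 0, 0, 0, 0, 0, -1]
  ]
}}

```text
t: 12.35
position: [0.5224, 0.2237, 0.0394]
tool_rot: [0.033, -3.136, -0.001]
force: [-9.1, 1.5, 8.1]
grip_width: 0.0114
grip_force: 25.5
```

Call:
{"method": "carry_out", "body": {
  "series": [
    [3, 0, 0, 0, 0, 0, -1],
    [0, 0, 0, 0, 0, 0, -0.1],
    [0, 0, 0, 0, 0, 0, -0.1],
    [0, 0, 0, 0, 0, 0, -0.1],
    [0, 0, -40, 0, 0, 0, -0.1],
    [20, -20, -40, 0, 0, 0, -0.1],
    [20, -20, -40, 0, 0, 0, -0.1],
    [20, -15, -30, 0, 0, 0, -0.1],
    [0, 0, 0, 0, 0, 0, -0.1],
    [0, 0, 0, 0, 0, 0, -0.1]
  ]
}}

```text
t: 13.35
position: [0.4644, 0.167, 0.1904]
tool_rot: [-0.03, 3.138, 0.0]
force: [0.0, 0.1, -0.9]
grip_width: 0.0383
grip_force: 0.0
```

Run:
```python
from h import *
s=monitor.read_state();im=imaging.read_camera("wrist")[:,:,::-1];np.save("s1.npy",np.r_[s["position"],s["tool_rot"]])
print(s["t"],s["position"])
cv2.imwrite("pics/w1.png",cv2.resize(im[150:300,210:410],None,fx=4,fy=4,interpolation=cv2.INTER_CUBIC))
```

```text
13.35 [0.46443977 0.16696379 0.19035797]
```

View pics/w1.png

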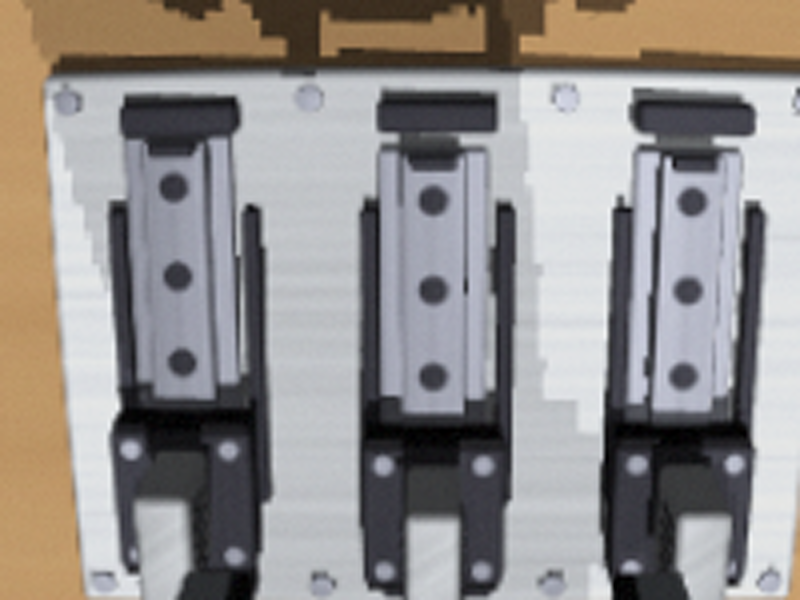

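All three carriages look equally far out, with the carriage edge 53-54 px past the third hole in each lane. I'll check the distance numerically.

Run:
```python
from h import *
a=np.load("s1.npy");s=dict(position=a[:3],tool_rot=a[3:])
f=lambda u,v,z:wray(s,210+(u+.5)/4-.5,150+(v+.5)/4-.5,z)[:2]
for n,c,ft in(((180,140),(180,425),(163,500)),((433,150),(433,440),(433,515)),((690,150),(690,440),(703,515))):
    x=f(*n,.022)[0];print(x,f(*c,.032)[0]-x,"want .063;", f(*ft,.058)[0]-x,"want .067")
```

```text
0.4403978786069415 0.061132496192052355 want .063; 0.06744510929637543 want .067
0.44186521874828133 0.06183036204103565 want .063; 0.06778371703889008 want .067
0.4402795466060287 0.062437494750155864 want .063; 0.06860955992080592 want .067
```

Call:
{"method": "carry_out", "body": {
  "series": [
    [-18, -18.5, 20, 0, 0, 0, -0.1],
    [-18, -18.5, 30, 0, 0, 0, -0.1],
    [-18, -18.5, 30, 0, 0, 0, -0.1],
    [0, 0, 40, 0, 0, 0, -0.1],
    [0, 0, 20, 0, 0, 0, -0.1],
    [0, 0, 10, 0, 0, 0, -0.1],
    [0, 0, 0, 0, 0, 0, -0.1],
    [0, 0, 0, 0, 0, 0, -1],
    [0, 0, 0, 0, 0, 0, -1],
    [0, 0, 0, 0, 0, 0, -1],
    [0, 0, 0, 0, 0, 0, -1],
    [0, 0, 0, 0, 0, 0, -1]
  ]
}}

```text
t: 14.6
position: [0.5198, 0.1131, 0.0408]
tool_rot: [-0.032, 3.138, 0.001]
force: [1.2, 0.8, 2.3]
grip_width: 0.0111
grip_force: 24.8
```

Call:
{"method": "carry_out", "body": {
  "series": [
    [4, 0, 0, 0, 0, 0, -1],
    [4, 0, 0, 0, 0, 0, -1],
    [4, 0, 0, 0, 0, 0, -1],
    [4, 0, 0, 0, 0, 0, -1],
    [4, 0, 0, 0, 0, 0, -1],
    [4, 0, 0, 0, 0, 0, -1],
    [0, 0, 0, 0, 0, 0, -1],
    [0, 0, 0, 0, 0, 0, -1]
  ]
}}

```text
t: 15.4
position: [0.4946, 0.1125, 0.0408]
tool_rot: [-0.032, 3.14, 0.0]
force: [-0.4, -0.4, 6.9]
grip_width: 0.0111
grip_force: 25.4
```

Call:
{"method": "carry_out", "body": {
  "series": [
    [3, 0, 0, 0, 0, 0, -1],
    [3, 0, 0, 0, 0, 0, -1],
    [0, 0, 0, 0, 0, 0, -1]
  ]
}}

```text
t: 15.7
position: [0.4889, 0.1124, 0.0407]
tool_rot: [-0.032, 3.139, 0.0]
force: [0.7, 0.2, 5.4]
grip_width: 0.0113
grip_force: 25.3
```

Call:
{"method": "carry_out", "body": {
  "series": [
    [3, 0, 0, 0, 0, 0, -1],
    [3, 0, 0, 0, 0, 0, -1],
    [0, 0, 0, 0, 0, 0, -1]
  ]
}}

```text
t: 16.0
position: [0.4829, 0.1123, 0.0408]
tool_rot: [-0.032, 3.139, 0.0]
force: [0.8, -0.3, 5.5]
grip_width: 0.0111
grip_force: 25.3
```

Call:
{"method": "carry_out", "body": {
  "series": [
    [3, 0, 0, 0, 0, 0, -1],
    [3, 0, 0, 0, 0, 0, -1],
    [3, 0, 0, 0, 0, 0, -1],
    [3, 0, 0, 0, 0, 0, -1],
    [3, 0, 0, 0, 0, 0, -1],
    [0, 0, 0, 0, 0, 0, -1],
    [0, 0, 0, 0, 0, 0, -1]
  ]
}}

```text
t: 16.7
position: [0.4679, 0.112, 0.0407]
tool_rot: [-0.032, 3.139, 0.0]
force: [-0.5, -0.5, 7.1]
grip_width: 0.0115
grip_force: 25.4
```

Call:
{"method": "carry_out", "body": {
  "series": [
    [3, 0, 0, 0, 0, 0, -1],
    [3, 0, 0, 0, 0, 0, -1],
    [0, 0, 0, 0, 0, 0, -1],
    [0, 0, 0, 0, 0, 0, -1]
  ]
}}

```text
t: 17.1
position: [0.4619, 0.1118, 0.0407]
tool_rot: [-0.032, 3.139, 0.0]
force: [-0.5, -0.3, 7.1]
grip_width: 0.0114
grip_force: 25.4
```

Call:
{"method": "carry_out", "body": {
  "series": [
    [2, 0, 0, 0, 0, 0, -1],
    [0, 0, 0, 0, 0, 0, -1],
    [0, 0, 0, 0, 0, 0, -1]
  ]
}}

```text
t: 17.4
position: [0.4602, 0.1118, 0.0407]
tool_rot: [-0.032, 3.139, 0.0]
force: [0.3, -0.3, 6.2]
grip_width: 0.0111
grip_force: 25.3
```

Call:
{"method": "carry_out", "body": {
  "series": [
    [2, 0, 0, 0, 0, 0, -1],
    [0, 0, 0, 0, 0, 0, -1],
    [0, 0, 0, 0, 0, 0, -1]
  ]
}}

```text
t: 17.7
position: [0.4593, 0.1118, 0.0407]
tool_rot: [-0.031, 3.137, 0.001]
force: [3.4, -0.0, 5.0]
grip_width: 0.012
grip_force: 25.3
```

Call:
{"method": "carry_out", "body": {
  "series": [
    [2, 0, 0, 0, 0, 0, -1],
    [0, 0, 0, 0, 0, 0, -1],
    [0, 0, 0, 0, 0, 0, -1]
  ]
}}

```text
t: 18.0
position: [0.459, 0.1118, 0.0409]
tool_rot: [-0.031, 3.134, 0.001]
force: [7.5, 1.0, 3.0]
grip_width: 0.0116
grip_force: 24.9
```

Call:
{"method": "carry_out", "body": {
  "series": [
    [2, 0, 0, 0, 0, 0, -1],
    [0, 0, 0, 0, 0, 0, -1],
    [0, 0, 0, 0, 0, 0, -1]
  ]
}}

```text
t: 18.3
position: [0.4583, 0.1116, 0.0411]
tool_rot: [-0.031, 3.131, 0.0]
force: [9.6, 0.2, 1.2]
grip_width: 0.0117
grip_force: 24.6
```

Call:
{"method": "carry_out", "body": {
  "series": [
    [-3, 0, 0, 0, 0, 0, -1],
    [0, 0, 0, 0, 0, 0, -0.1],
    [0, 0, 0, 0, 0, 0, -0.1],
    [0, 0, 0, 0, 0, 0, -0.1],
    [0, 0, -35, 0, 0, 0, -0.1],
    [0, 0, 0, 0, 0, 0, -0.1],
    [-31, 28, 0, 0, 0, 0, -0.1],
    [-31, 28, 0, 0, 0, 0, -0.1],
    [0, 0, 0, 0, 0, 0, -0.1],
    [0, 0, 20, 0, 0, 0, -0.1],
    [0, 0, 0, 0, 0, 0, -0.1]
  ]
}}

```text
t: 19.4
position: [0.514, 0.1683, 0.0506]
tool_rot: [0.032, -3.134, 0.003]
force: [-0.6, -0.4, -0.4]
grip_width: 0.0382
grip_force: 0.0
```

Call:
{"method": "carry_out", "body": {
  "series": [
    [0, 0, 15, 0, 0, 0, -0.1],
    [0, 0, 0, 0, 0, 0, -0.1],
    [0, 0, 0, 0, 0, 0, -1],
    [0, 0, 0, 0, 0, 0, -1],
    [0, 0, 0, 0, 0, 0, -1],
    [0, 0, 0, 0, 0, 0, -1],
    [0, 0, 0, 0, 0, 0, -1]
  ]
}}

```text
t: 20.1
position: [0.5175, 0.1688, 0.0399]
tool_rot: [-0.032, 3.141, -0.0]
force: [-0.8, -0.5, 2.6]
grip_width: 0.0114
grip_force: 24.7
```

Call:
{"method": "carry_out", "body": {
  "series": [
    [4, 0, 0, 0, 0, 0, -1],
    [4, 0, 0, 0, 0, 0, -1],
    [4, 0, 0, 0, 0, 0, -1],
    [4, 0, 0, 0, 0, 0, -1],
    [4, 0, 0, 0, 0, 0, -1],
    [4, 0, 0, 0, 0, 0, -1],
    [0, 0, 0, 0, 0, 0, -1],
    [0, 0, 0, 0, 0, 0, -1]
  ]
}}

```text
t: 20.9
position: [0.4928, 0.1684, 0.0398]
tool_rot: [0.032, -3.141, -0.0]
force: [-1.0, -0.7, 4.9]
grip_width: 0.0115
grip_force: 25.2
```

Call:
{"method": "carry_out", "body": {
  "series": [
    [3, 0, 0, 0, 0, 0, -1],
    [2, 0, 0, 0, 0, 0, -1],
    [0, 0, 0, 0, 0, 0, -1]
  ]
}}

```text
t: 21.2
position: [0.4885, 0.1683, 0.0398]
tool_rot: [-0.032, 3.141, 0.0]
force: [-0.1, -1.4, 5.8]
grip_width: 0.0113
grip_force: 25.2
```

Call:
{"method": "carry_out", "body": {
  "series": [
    [3, 0, 0, 0, 0, 0, -1],
    [0, 0, 0, 0, 0, 0, -1],
    [0, 0, 0, 0, 0, 0, -1]
  ]
}}

```text
t: 21.5
position: [0.4854, 0.1683, 0.0398]
tool_rot: [-0.032, 3.141, 0.0]
force: [0.1, -1.2, 5.7]
grip_width: 0.0112
grip_force: 25.2
```

Call:
{"method": "carry_out", "body": {
  "series": [
    [3, 0, 0, 0, 0, 0, -1],
    [0, 0, 0, 0, 0, 0, -1],
    [0, 0, 0, 0, 0, 0, -1]
  ]
}}

```text
t: 21.8
position: [0.4823, 0.1682, 0.0398]
tool_rot: [-0.032, 3.141, 0.0]
force: [-0.0, -1.0, 7.2]
grip_width: 0.0112
grip_force: 25.2
```

Call:
{"method": "carry_out", "body": {
  "series": [
    [3, 0, 0, 0, 0, 0, -1],
    [0, 0, 0, 0, 0, 0, -1],
    [0, 0, 0, 0, 0, 0, -1]
  ]
}}

```text
t: 22.1
position: [0.4793, 0.1681, 0.0398]
tool_rot: [-0.032, 3.141, 0.0]
force: [0.4, -1.1, 5.4]
grip_width: 0.0114
grip_force: 25.2
```

Call:
{"method": "carry_out", "body": {
  "series": [
    [3, 0, 0, 0, 0, 0, -1],
    [3, 0, 0, 0, 0, 0, -1],
    [0, 0, 0, 0, 0, 0, -1]
  ]
}}

```text
t: 22.4
position: [0.4733, 0.168, 0.0398]
tool_rot: [-0.032, 3.141, 0.0]
force: [-0.1, -0.9, 6.6]
grip_width: 0.0118
grip_force: 25.2
```

Call:
{"method": "carry_out", "body": {
  "series": [
    [3, 0, 0, 0, 0, 0, -1],
    [3, 0, 0, 0, 0, 0, -1],
    [0, 0, 0, 0, 0, 0, -1]
  ]
}}

```text
t: 22.7
position: [0.4672, 0.1679, 0.0398]
tool_rot: [-0.032, 3.141, 0.0]
force: [-0.4, -1.3, 6.0]
grip_width: 0.0113
grip_force: 25.2
```

Call:
{"method": "carry_out", "body": {
  "series": [
    [3, 0, 0, 0, 0, 0, -1],
    [3, 0, 0, 0, 0, 0, -1],
    [0, 0, 0, 0, 0, 0, -1]
  ]
}}

```text
t: 23.0
position: [0.4612, 0.1678, 0.0398]
tool_rot: [-0.032, 3.141, 0.0]
force: [-0.6, -1.0, 6.8]
grip_width: 0.0114
grip_force: 25.2
```

Call:
{"method": "carry_out", "body": {
  "series": [
    [2, 0, 0, 0, 0, 0, -1],
    [2, 0, 0, 0, 0, 0, -1],
    [0, 0, 0, 0, 0, 0, -1]
  ]
}}

```text
t: 23.3
position: [0.4574, 0.1677, 0.0398]
tool_rot: [-0.032, 3.141, 0.0]
force: [0.0, -1.0, 5.8]
grip_width: 0.011
grip_force: 25.2
```

Call:
{"method": "carry_out", "body": {
  "series": [
    [2, 0, 0, 0, 0, 0, -1],
    [0, 0, 0, 0, 0, 0, -1],
    [0, 0, 0, 0, 0, 0, -1]
  ]
}}

```text
t: 23.6
position: [0.4558, 0.1677, 0.0398]
tool_rot: [-0.032, 3.14, 0.0]
force: [0.0, -0.5, 6.0]
grip_width: 0.0113
grip_force: 25.2
```

Call:
{"method": "carry_out", "body": {
  "series": [
    [2, 0, 0, 0, 0, 0, -1],
    [0, 0, 0, 0, 0, 0, -1],
    [0, 0, 0, 0, 0, 0, -1]
  ]
}}

```text
t: 23.9
position: [0.4542, 0.1678, 0.0398]
tool_rot: [-0.032, 3.139, 0.001]
force: [3.6, 0.5, 4.2]
grip_width: 0.0114
grip_force: 25.1
```

Call:
{"method": "carry_out", "body": {
  "series": [
    [2, 0, 0, 0, 0, 0, -1],
    [0, 0, 0, 0, 0, 0, -1],
    [0, 0, 0, 0, 0, 0, -1]
  ]
}}

```text
t: 24.2
position: [0.4532, 0.1678, 0.0398]
tool_rot: [-0.032, 3.137, 0.001]
force: [5.2, 0.0, 2.3]
grip_width: 0.0116
grip_force: 24.8
```

Call:
{"method": "carry_out", "body": {
  "series": [
    [2, 0, 0, 0, 0, 0, -1],
    [0, 0, 0, 0, 0, 0, -1],
    [-3, 0, 0, 0, 0, 0, -1],
    [0, 0, 0, 0, 0, 0, -0.1],
    [0, 0, 0, 0, 0, 0, -0.1],
    [0, 0, 0, 0, 0, 0, -0.1],
    [0, 0, -35, 0, 0, 0, -0.1],
    [0, 0, 0, 0, 0, 0, -0.1],
    [-34, 28.5, 0, 0, 0, 0, -0.1],
    [-34, 28.5, 0, 0, 0, 0, -0.1],
    [0, 0, 0, 0, 0, 0, -0.1],
    [0, 0, 20, 0, 0, 0, -0.1]
  ]
}}

```text
t: 25.4
position: [0.5209, 0.227, 0.0552]
tool_rot: [-0.034, 3.139, 0.001]
force: [0.1, 0.1, 0.3]
grip_width: 0.0383
grip_force: 0.0
```

Call:
{"method": "carry_out", "body": {
  "series": [
    [0, 0, 15, 0, 0, 0, -0.1],
    [0, 0, 0, 0, 0, 0, -0.1],
    [0, 0, 0, 0, 0, 0, -1],
    [0, 0, 0, 0, 0, 0, -1],
    [0, 0, 0, 0, 0, 0, -1],
    [0, 0, 0, 0, 0, 0, -1],
    [0, 0, 0, 0, 0, 0, -1]
  ]
}}

```text
t: 26.1
position: [0.5193, 0.2258, 0.0399]
tool_rot: [-0.031, 3.141, -0.0]
force: [-0.9, -1.0, 1.4]
grip_width: 0.0113
grip_force: 24.3
```

Call:
{"method": "carry_out", "body": {
  "series": [
    [4, 0, 0, 0, 0, 0, -1],
    [4, 0, 0, 0, 0, 0, -1],
    [4, 0, 0, 0, 0, 0, -1],
    [4, 0, 0, 0, 0, 0, -1],
    [4, 0, 0, 0, 0, 0, -1],
    [4, 0, 0, 0, 0, 0, -1],
    [0, 0, 0, 0, 0, 0, -1],
    [0, 0, 0, 0, 0, 0, -1]
  ]
}}

```text
t: 26.9
position: [0.4947, 0.2256, 0.0398]
tool_rot: [0.032, -3.141, -0.001]
force: [-0.7, -1.2, 4.4]
grip_width: 0.0112
grip_force: 24.9
```

Call:
{"method": "carry_out", "body": {
  "series": [
    [3, 0, 0, 0, 0, 0, -1],
    [2, 0, 0, 0, 0, 0, -1],
    [0, 0, 0, 0, 0, 0, -1]
  ]
}}

```text
t: 27.2
position: [0.4905, 0.2255, 0.0398]
tool_rot: [-0.032, 3.14, 0.001]
force: [-0.3, -0.6, 5.2]
grip_width: 0.0112
grip_force: 24.9
```

Call:
{"method": "carry_out", "body": {
  "series": [
    [3, 0, 0, 0, 0, 0, -1],
    [0, 0, 0, 0, 0, 0, -1],
    [0, 0, 0, 0, 0, 0, -1]
  ]
}}

```text
t: 27.5
position: [0.4873, 0.2254, 0.0398]
tool_rot: [-0.032, 3.141, 0.001]
force: [0.0, 0.4, 6.0]
grip_width: 0.0112
grip_force: 24.9
```

Call:
{"method": "carry_out", "body": {
  "series": [
    [2, 0, 0, 0, 0, 0, -1],
    [0, 0, 0, 0, 0, 0, -1],
    [0, 0, 0, 0, 0, 0, -1]
  ]
}}

```text
t: 27.8
position: [0.4854, 0.2254, 0.0398]
tool_rot: [-0.032, 3.141, 0.001]
force: [0.6, -0.7, 6.0]
grip_width: 0.0114
grip_force: 24.9
```

Call:
{"method": "carry_out", "body": {
  "series": [
    [2, 0, 0, 0, 0, 0, -1],
    [0, 0, 0, 0, 0, 0, -1],
    [0, 0, 0, 0, 0, 0, -1]
  ]
}}

```text
t: 28.1
position: [0.4834, 0.2254, 0.0398]
tool_rot: [-0.032, 3.141, 0.001]
force: [0.4, 0.4, 5.7]
grip_width: 0.0115
grip_force: 24.9
```

Call:
{"method": "carry_out", "body": {
  "series": [
    [2, 0, 0, 0, 0, 0, -1],
    [0, 0, 0, 0, 0, 0, -1],
    [0, 0, 0, 0, 0, 0, -1]
  ]
}}

```text
t: 28.4
position: [0.4821, 0.2254, 0.0398]
tool_rot: [-0.032, 3.139, 0.001]
force: [2.9, -0.0, 5.2]
grip_width: 0.0114
grip_force: 24.9
```

Call:
{"method": "carry_out", "body": {
  "series": [
    [2, 0, 0, 0, 0, 0, -1],
    [0, 0, 0, 0, 0, 0, -1],
    [0, 0, 0, 0, 0, 0, -1]
  ]
}}

```text
t: 28.7
position: [0.482, 0.2253, 0.04]
tool_rot: [-0.031, 3.136, 0.001]
force: [7.0, 0.3, 2.3]
grip_width: 0.0117
grip_force: 24.4
```

Lane 3 (y 0.225) stops dead after about 35 mm, so it is the one that binds. I'll relax the pull, grip harder and lift it straight out.

Call:
{"method": "carry_out", "body": {
  "series": [
    [-3, 0, 0, 0, 0, 0, -1],
    [0, 0, 0, 0, 0, 0, -1],
    [0, 0, 0, 0, 0, 0, -1],
    [0, 0, -5, 0, 0, 0, -1],
    [0, 0, -10, 0, 0, 0, -1],
    [0, 0, -20, 0, 0, 0, -1],
    [0, 0, -25, 0, 0, 0, -1],
    [0, 0, -25, 0, 0, 0, -1],
    [0, 0, -20, 0, 0, 0, -1],
    [0, 0, -5, 0, 0, 0, -1],
    [0, 0, 0, 0, 0, 0, -1],
    [0, 0, 0, 0, 0, 0, -1]
  ],
  "force": 70
}}

```text
t: 29.9
position: [0.4804, 0.2247, 0.1469]
tool_rot: [0.032, -3.137, 0.002]
force: [-1.1, -0.1, -3.3]
grip_width: 0.0102
grip_force: 71.8
```

Call:
{"method": "carry_out", "body": {
  "series": [
    [2, -15, 0, 0, 0, 0, -1],
    [3, -30, 0, 0, 0, 0, -1],
    [3, -30, 0, 0, 0, 0, -1],
    [3, -32, 0, 0, 0, 0, -1],
    [3, -32, 0, 0, 0, 0, -1],
    [3, -32, 0, 0, 0, 0, -1],
    [3, -32, 0, 0, 0, 0, -1],
    [3, -32, 0, 0, 0, 0, -1],
    [3, -30, 0, 0, 0, 0, -1],
    [3, -25, 0, 0, 0, 0, -1],
    [0, -14, 0, 0, 0, 0, -1],
    [0, 0, 0, 0, 0, 0, -1]
  ]
}}

```text
t: 31.1
position: [0.4585, -0.0809, 0.1483]
tool_rot: [0.027, -3.14, -0.0]
force: [0.1, -0.4, -2.7]
grip_width: 0.0104
grip_force: 71.8
```

Call:
{"method": "carry_out", "body": {
  "series": [
    [0, 0, 0, 0, 0, 0.14, -1],
    [0, 0, 0, 0, 0, 0.14, -1],
    [0, 0, 0, 0, 0, 0.14, -1],
    [0, 0, 0, 0, 0, 0.14, -1],
    [0, 0, 0, 0, 0, 0.14, -1],
    [0, 0, 0, 0, 0, 0.14, -1],
    [0, 0, 0, 0, 0, 0.14, -1],
    [0, 0, 0, 0, 0, 0.14, -1],
    [0, 0, 0, 0, 0, 0.14, -1],
    [0, 0, 0, 0, 0, 0, -1],
    [0, 0, 0, 0, 0, 0, -1]
  ]
}}

```text
t: 32.2
position: [0.4591, -0.0785, 0.1489]
tool_rot: [-1.82, -2.56, -0.0]
force: [-0.8, 0.2, -2.5]
grip_width: 0.0102
grip_force: 71.8
```

Run:
```python
from h import *
a=np.load("s0.npy");s=dict(position=a[:3],tool_rot=a[3:])
T=np.array([wray(s,*p,.036)[:2] for p in[(116,153),(22,195),(42,250),(132,208)]]);print("tray w0",T,T.mean(0))
s=monitor.read_state();print(s["t"],s["position"],s["force"],s["grip_width"]);Rt=R.from_rotvec(s["tool_rot"]).as_matrix();print(Rt)
im=imaging.read_camera("wrist")[:,:,::-1];cv2.imwrite("pics/w2.png",im);np.save("s2.npy",np.r_[s["position"],s["tool_rot"]])
```

```text
tray w0 [[ 4.12012854e-01 -1.26422364e-02]
 [ 4.48875857e-01 -1.49726588e-01]
 [ 5.12864523e-01 -1.31855815e-01]
 [ 4.65589512e-01  2.13273916e-04]] [ 0.45983569 -0.07350284]
32.2 [ 0.45912799 -0.07854395  0.14894729] [-0.79058351  0.19362619 -2.51521228] 0.010230229309770954
[[-3.28712139e-01  9.44429893e-01 -7.11897675e-04]
 [ 9.44429734e-01  3.28712614e-01  7.03492367e-04]
 [ 8.98408966e-04 -4.41090852e-04 -9.99999499e-01]]
```

View pics/w2.png

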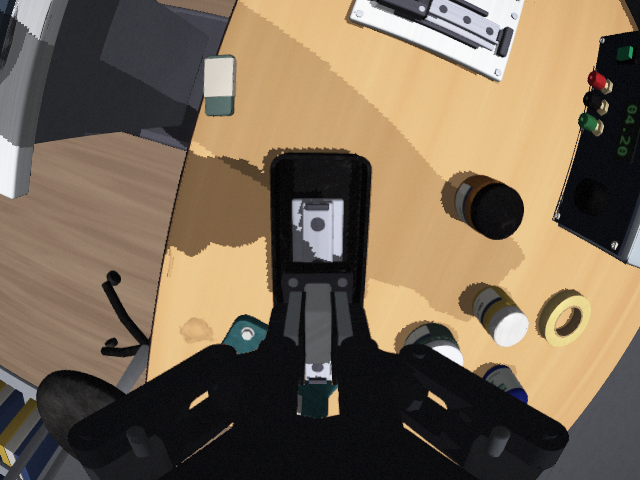

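The wrist view shows the rail level, its near end at (318,200) and 292-343 px wide. The tray below has its near outer edge at row 153 between columns 270 and 371.

Run:
```python
from h import *
a=np.load("s2.npy");s=dict(position=a[:3],tool_rot=a[3:]);Rt=R.from_rotvec(s["tool_rot"]).as_matrix()
t=lambda u,v,z:(Rt.T@(wray(s,u,v,z)-s["position"]))[:2]*1e3
print("tray near edge",t(320,153,.036),"sides",t(270,180,.036),t(371,180,.036),t(272,300,.036),t(367,300,.036))
print("rail near",t(318,199,.131),"sides",t(292,230,.131),t(343,230,.131))
```

```text
tray near edge [56.3531546   1.14293408] sides [ 37.68759372 -33.59933628] [37.86716532 36.73030678] [-55.58345673 -35.75244029] [-55.45472865  38.04020497]
rail near [44.89447963 -0.15901779] sides [ 30.61576568 -11.85141433] [30.66148389 11.12837865]
```

Call:
{"method": "carry_out", "body": {
  "series": [
    [-2.5, 1.5, 20, 0, 0, 0, -1],
    [0, 0, 30, 0, 0, 0, -1],
    [0, 0, 30, 0, 0, 0, -1],
    [0, 0, 20, 0, 0, 0, -1],
    [0, 0, 10, 0, 0, 0, -1],
    [0, 0, 4, 0, 0, 0, -1],
    [0, 0, 0, 0, 0, 0, -1],
    [0, 0, 0, 0, 0, 0, -1]
  ]
}}

```text
t: 33.05
position: [0.4628, -0.0816, 0.0367]
tool_rot: [1.823, 2.555, 0.001]
force: [-0.4, 1.1, -2.5]
grip_width: 0.0103
grip_force: 71.7
```

Call:
{"method": "carry_out", "body": {
  "series": [
    [0, 0, 2, 0, 0, 0, -1],
    [0, 0, 2, 0, 0, 0, -1],
    [0, 0, 0, 0, 0, 0, -1],
    [0, 0, 0, 0, 0, 0, -1]
  ]
}}

```text
t: 33.45
position: [0.4616, -0.0812, 0.0314]
tool_rot: [1.825, 2.557, 0.0]
force: [0.2, 0.2, -2.2]
grip_width: 0.0106
grip_force: 71.7
```

Call:
{"method": "carry_out", "body": {
  "series": [
    [0, 0, 1, 0, 0, 0, -1],
    [0, 0, 1, 0, 0, 0, -1],
    [0, 0, 0, 0, 0, 0, -1],
    [0, 0, 0, 0, 0, 0, -1]
  ]
}}

```text
t: 33.85
position: [0.4618, -0.0813, 0.0299]
tool_rot: [1.825, 2.557, 0.0]
force: [-1.7, 0.7, 2.7]
grip_width: 0.0099
grip_force: 72.4
```

Call:
{"method": "carry_out", "body": {
  "series": [
    [0, 0, 0, 0, 0, 0, -0.45],
    [0, 0, 0, 0, 0, 0, -0.45],
    [0, 0, 0, 0, 0, 0, -0.45],
    [0, 0, -10, 0, 0, 0, -0.45],
    [0, 0, -30, 0, 0, 0, -0.45],
    [0, 0, -50, 0, 0, 0, -0.45],
    [0, 0, -50, 0, 0, 0, -0.45],
    [0, 0, -30, 0, 0, 0, -0.45],
    [0, 0, 0, 0, 0, 0, -0.45]
  ]
}}

```text
t: 34.75
position: [0.465, -0.0823, 0.2065]
tool_rot: [1.818, 2.547, 0.006]
force: [0.1, -1.1, 0.7]
grip_width: 0.0236
grip_force: 0.0
```

Call:
{"method": "carry_out", "body": {
  "series": [
    [40, 0, 0, 0, 0, 0, -0.45],
    [40, 0, 0, 0, 0, 0, -0.45],
    [20, 0, 0, 0, 0, 0, -0.45],
    [0, 0, 0, 0, 0, 0, -0.45],
    [0, 0, 0, 0, 0, 0, -0.45]
  ]
}}

```text
t: 35.25
position: [0.429, 0.0133, 0.1989]
tool_rot: [1.824, 2.558, -0.001]
force: [0.1, 0.0, -0.8]
grip_width: 0.0236
grip_force: 0.0
```

Run:
```python
from h import *
s=monitor.read_state();im=imaging.read_camera("wrist")[:,:,::-1];tp=imaging.read_camera("top")[:,:,::-1]
np.save("s3.npy",np.r_[s["position"],s["tool_rot"]]);print(s["t"],s["position"],s["force"])
a=cv2.resize(tp[205:310,325:525],(800,420),interpolation=cv2.INTER_CUBIC)
cv2.imwrite("pics/f.png",im);cv2.imwrite("pics/ftop.png",a)
```

```text
35.25 [0.42898088 0.01328945 0.19893102] [ 0.07477478  0.0352074  -0.84735228]
```

View pics/f.png

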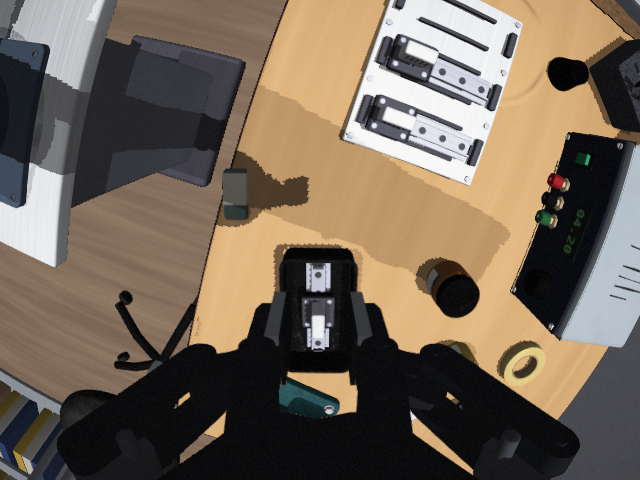

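View pics/ftop.png

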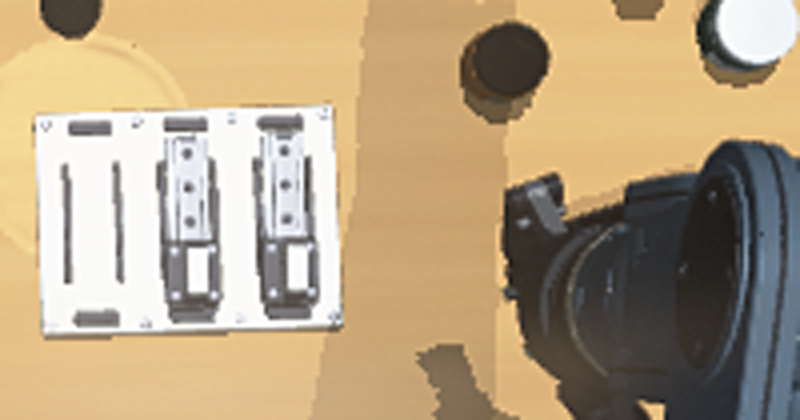

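The reject rail lies flat and centred in the tray, and the jar has not moved. Both sound rails look home; I'll zoom once on the wrist picture to measure the carriages.

Run:
```python
import cv2
im=cv2.imread("pics/f.png")[0:190,335:530]
cv2.imwrite("pics/fc.png",cv2.resize(im,None,fx=3,fy=3,interpolation=cv2.INTER_CUBIC))
```

```text
(no output)
```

View pics/fc.png

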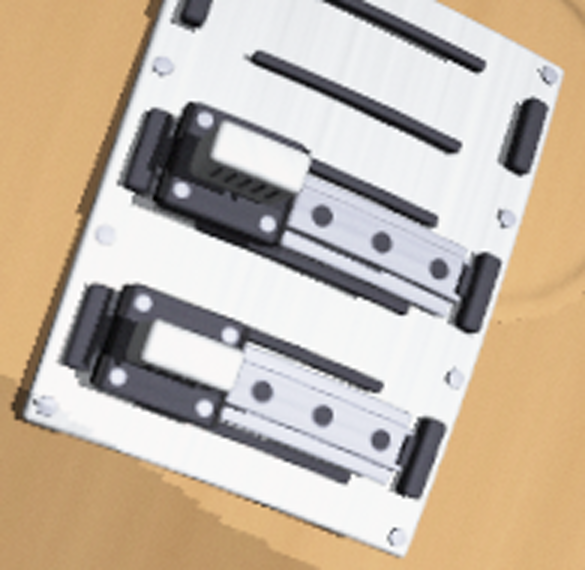

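The zoom shows both carriages in the same place against their rails: the first hole is 54 px past the corner bolt on one and 57 px on the other. Both are at the near end.

```bash
python3 -c "
from workcell import workorder
print(workorder.hand_in())"
```

```text
the job is handed in; nothing more can be done
None
```

The job is handed in (no verdict came back): the rail from the robot's left lane bound about 35 mm back and now lies flat in the tray, the other two are fully home in their lanes, and the jar was not moved.

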